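# Fill the vial rack, then hold the cooler's sprung lid open

### The arm

A 7-joint arm with a two-finger parallel gripper is mounted at the origin on a cart in front of the work surface, level with it; the furniture and walls round the work are solid. World frame = base frame: x ahead of the robot, y to its left, z up, the work surface at z = 0. Lengths are in m, angles in rad, forces in N, time in s.
With the tool pointing down it reaches from about 0.4 to 0.875 m from the base axis. Payload 19.3 kg.
Tool frame: the origin (TCP) lies at the very end of the fingers, on their centre line; the grasp point (between the pads) lies 19 mm behind it (env.tcp_to_grasp is the distance from the TCP to the grasp point, in m); z points along the fingers, y is the direction in which the jaws open and shut (so a half turn about z gives the same grasp; the last joint's range is limited). The gripper opens to 85 mm and grips with 20 to 120 N. Pads are 22 mm wide; open, the fingers measure 114 mm over their backs; the gripper's body (76 mm by 85 mm) begins 54 mm behind the grasp point. The pads swing forward as they close: fully open they stand 13 mm farther back than shut.
Start: joints at [-1.34, 0.521, -0.036, 1.599, 0.021, 1.021, -0.113], TCP at [0.185, 0.597, 0.231] pointing down, gripper open.
Joint ranges: [-2.91, 2.91], [-0.3, 2.13], [-1.5, 1.42], [0.17, 2.43], [-1.26, 4.41], [0.16, 1.93], [-2.52, 2.52]. Speed limits (rad/s): [1.89, 1.89, 2.39, 2.39, 3.01, 3.01, 3.01].

### API

Orientations are given as a unit quaternion [x, y, z, w].
In Python, from bench import sensors, optics, env gives the robot as it stands. The module is installed in compiled form; this text tells all that it offers.
- The arm moves only by the shell command python3 -m pendant 'ROWS' [OPENING] [FORCE]. ROWS is JSON, a list of rows, each an object of numbers: "x", "y", "z": the shift along the tool's x, y, z in m; "roll": the turn about the tool's z in rad. A call has 1 to 12 rows; each row is the pose to reach, as a shift and turn from the pose commanded when the call began, along the tool's axes at that moment; what a row does not reach only later rows make up. A row lasts 1/10 s, in which the tool goes at most 50 mm and 8.59 degrees, less where a joint would pass 70% of its speed; a pose out of reach is approached as far as the arm can. A call with a gripper value outside its range is refused whole. OPENING is the opening, from 0 (shut) to 1 (fully open), set as the call begins (- or left out, the last holds). The fingers move at their own pace and stop on an object; FORCE is the grip in N (left out, the last holds). Time passes only in rows, so rows that repeat a pose let the fingers close. It gives the time, the measured TCP pose, the force and the opening at its end, in the units of the state.
- sensors.observe(): the state, without advancing time (a new reading comes with each control period).
- optics.capture(name): name is "scene" or "top" or "wrist"; returns a dict with "pixels" (480x640x3 uint8, blue, green, red), "depth" (480x640 float32, m along the optical axis (not along the pixel's ray), 0 where there is no reading), "vertical_fov" (degrees; the focal length in pixels is half the picture's height over the tangent of half this angle, whatever the lens; pixels are square), "cx", "cy" (the principal point, pixels), "k1" (the pictures are not rectified: a ray, as slopes to the right and down, at radius r is drawn at 1 + k1 r^2 times it, then the intrinsics apply), "rvec" (rotation vector, rad) and "tvec" (3), from world to camera coordinates, as OpenCV has them; the wrist camera has in their place "hand_eye" (4x4, takes a point from camera to tool coordinates, whose origin is the TCP and whose axes are the flange's). Camera axes: x right, y down, z forward; pixel columns grow to the right and rows downward; lengths in m; the calibration is good to about 2 mm. A picture is of the moment at which its call begins: read the wrist's pose just before it.
- env.hand_in(): hands the job in, once; it reports no verdict.
The state is a dict: "time_s": time; "q": joint angles; "joint_vel": joint speeds; "joint_torque": joint torques, N m; "tcp_pos": TCP position; "eef_rot": TCP orientation; "ft_force": force on the tool from outside, world axes, zero at the start; "ft_torque": the same for the moment, N m; "opening": finger opening in m.
Only numpy, scipy, OpenCV 4.12 (cv2) and the standard library are available. Lean on these libraries where they do the work, as an engineer would, in place of code of your own. Each camera call takes 0.05 s, during which the arm holds its last target.

### The job

I want to load the little vial rack into the white cooler and need both hands for it. Stand the loose amber vial fully down and upright in the free hole of the pale metal rack and let go of it; then take the cooler's lid by its black front tongue, raise it to 50 degrees (the long red mark on the quadrant at its right side) and keep holding it there: the lid springs shut by itself, so finish while still gripping it at that angle. Leave the other vial in its hole, and do not shift the reagent bottle or the timer.

Things in the scene. Friction and masses are not known exactly. Their poses are not given: they have to be found in the camera images.
- vial_mid (a point): centre (27 mm above its foot) of the loose amber vial with a black screw cap, standing on the worktop: 24 mm diameter, 54 mm high, the cap its top 12 mm, about 20 g. z is its axis, up. The hole takes in the lowest 14 mm, so grip it well up, fingertips 20 mm or more above its foot.
- other_mid (a point): centre (27 mm above its foot) of the second, identical amber vial, already standing in the rack's other hole; leave it there.
- rack: small loose rack of pale aluminium, a block 45 mm (its x) by 105 mm (its y) by 18 mm high, 0.5 kg, lying on the worktop in any direction, with two holes 56 mm apart along its y. Origin at the centre of its underside, z up.
- rack_free (a point): centre of the mouth of the rack's free hole, in its top face 18 mm above the worktop, at y = -28 mm in the rack's frame: 27 mm diameter, 14 mm deep, flat floor 4 mm above the worktop (a seated vial's centre is 13 mm above this point). Its axes are the rack's.
- rack_full (a point): centre of the mouth of the rack's other hole, alike, where the second vial stands.
- lid_handle (a point): middle of the black tongue, the lid's handle, standing out level from the middle of the lid's front edge: 24 mm wide (y of this point), 14 mm thick (z), 52 mm long; this point is 32 mm out from the edge, half-way through the thickness, and moves with the lid; x points along the lid to the hinge. Free on both sides and below; pinched across its width it can turn between the fingers as the lid rises.
- lid_hinge (a point): middle of the lid's hinge line at the top rear edge of the white insulated cooler (150 mm front to back, 170 mm wide, lid top 98 mm above the worktop, fixed), 90 mm above the worktop. y is the hinge axis, x points to the cooler's back. The handle point is 179 mm from this line and, with the lid shut, 2 mm higher than it.
- lid (a joint): angle of the grey lid, rad: 0 shut (level), growing as the front edge rises; 50 degrees = 0.873; stop at 1.7. Spring and weight pull it shut, about 2 to 4 N at the handle. A metal quadrant at the cooler's right side (80 mm radius about the hinge, up to 90 mm above it) has ticks every 10 degrees on both faces, the long red one at 50; a yellow line on the lid's side edge points to it.
- reagent_bottle: bottle with pink contents and a blue cap, 80 mm diameter, 141 mm high, loose, behind the rack; not to be moved. Origin under its centre.
- timer: white desk timer 66 x 68 x 21 mm with three buttons, loose, behind the rack; not to be moved. Origin under its centre.

How it is judged:
On the way:
1. both vials stand fully down in the rack, let go, with the lid still shut (horizontal distance between vial_mid and rack_free below 0.005 m and z of vial_mid in the frame of rack between 0.028 and 0.0335 m and angle between each of vial_mid, other_mid's own z axis and vertical below 0.09 rad and horizontal distance between other_mid and rack_full below 0.005 m and z of other_mid in the frame of rack between 0.028 and 0.0335 m and angle between rack's own z axis and vertical below 0.06 rad and height (world z) of rack below 0.004 m and contact force between vial and the fingers below 0.05 N and value of joint lid below 0.15 rad), for 0.2 s.
At the end, for the whole second after the job is handed in: Lid still gripped by the fingers (1 N or more) and held still at 50 degrees, give or take 5, propped by nothing else; both vials upright in their holes, within 5 mm of the hole's axis and within 2.5 mm of fully down; rack flat on the worktop (value of joint lid between 0.785 and 0.96 rad and velocity of joint lid between -0.05 and 0.05 rad/s and contact force between lid and the fingers above 1 N and contact force between lid and vial below 0.05 N and contact force between lid and other_vial below 0.05 N and contact force between lid and rack below 0.05 N and contact force between lid and reagent_bottle below 0.05 N and contact force between lid and timer below 0.05 N and horizontal distance between vial_mid and rack_free below 0.005 m and z of vial_mid in the frame of rack between 0.028 and 0.0335 m and angle between each of vial_mid, other_mid's own z axis and vertical below 0.09 rad and horizontal distance between other_mid and rack_full below 0.005 m and z of other_mid in the frame of rack between 0.028 and 0.0335 m and angle between rack's own z axis and vertical below 0.06 rad and height (world z) of rack below 0.004 m); the arm keeps its last pose, push and grip.
It fails at once if the reagent bottle is shifted by more than 3 cm or tipped (distance of reagent_bottle from where it was at the start of the episode above 0.03 m or angle between reagent_bottle's own z axis and vertical above 0.3 rad).
It fails at once if the timer is shifted by more than 3 cm (distance of timer from where it was at the start of the episode above 0.03 m).
It fails at once if the second vial is pulled out of its hole (z of other_mid in the frame of rack above 0.045 m).
It also fails if it takes over 61 s, if anything falls off the work surface, if the arm or the gripper's body presses on something with over 40 N, if the wrist force passes 120 N, or if a joint passes its speed limit or range.

## Working session

There is one attempt and no reset: what is moved stays moved. The work goes in short steps, Python scripts to look and compute and a shell command to move; the robot and the scene stay as the last step left them, time stands still between calls to the robot, and variables do not carry over. Pictures are saved under pics/ and viewed, and the job is handed in when it is done.

```bash
mkdir -p pics; cat > h.py <<'E'
import numpy as np, cv2, pickle
from bench import sensors, optics, env
def grab(name):
    s=sensors.observe(); c=optics.capture(name); c['s']=s
    return c
def K(c):
    f=240/np.tan(np.radians(c['vertical_fov'])/2)
    return f
E
python3 - <<'E'
from h import *
print(sensors.observe())
for n in ['scene','top','wrist']:
    c=grab(n); cv2.imwrite(f'pics/{n}0.png',c['pixels']); pickle.dump(c,open(f'{n}0.pkl','wb'))
    print({k:v for k,v in c.items() if k not in('pixels','depth','s')})
E
```

```text
{'time_s': 0.0, 'q': array([-1.34019927,  0.52201345, -0.03632669,  1.59996116,  0.02119301,
        1.02109387, -0.11278479]), 'joint_vel': array([ 0.00176528, -0.00052524,  0.00033496,  0.00110599,  0.0002018 ,
        0.00027833,  0.00051261]), 'joint_torque': array([-1.86405041e-04, -9.27069855e+01,  1.97960861e+00, -3.69949043e+01,
        1.78214035e-02,  7.94960040e-03, -2.51611544e-05]), 'tcp_pos': array([0.18511495, 0.59662873, 0.23074286]), 'eef_rot': array([ 1.49832090e-01,  9.88711306e-01, -5.43578688e-04, -4.64983355e-05]), 'ft_force': array([-0.26391458, -0.66507209, -0.59915576]), 'ft_torque': array([-0.00393271,  0.00521317, -0.01575868]), 'opening': 0.0856864729823088}
{'vertical_fov': 56.596359001282416, 'cx': 316.397828841599, 'cy': 237.12826384749485, 'k1': -0.06304009540653031, 'rvec': array([ 2.37468355, -0.69706742,  0.25422536]), 'tvec': array([-0.56813041,  0.27936388,  0.72895415])}
{'vertical_fov': 54.67428631970419, 'cx': 323.8047528752029, 'cy': 240.51833866053798, 'k1': -0.06930130511988997, 'rvec': array([ 2.14583546, -2.05133612,  0.23368358]), 'tvec': array([-0.07857526,  0.61493728,  1.03305488])}
{'vertical_fov': 60.28986304578933, 'cx': 324.19517923681775, 'cy': 238.42624546861938, 'k1': -0.05363043989192366, 'hand_eye': array([[-3.49395422e-06, -9.66018227e-01, -2.58473955e-01,
         6.53098559e-02],
       [ 9.99999845e-01, -1.47133065e-04,  5.36376163e-04,
         4.64924101e-04],
       [-5.56179215e-04, -2.58473914e-01,  9.66018078e-01,
        -1.43415960e-01],
       [ 0.00000000e+00,  0.00000000e+00,  0.00000000e+00,
         1.00000000e+00]])}
```

View pics/scene0.png

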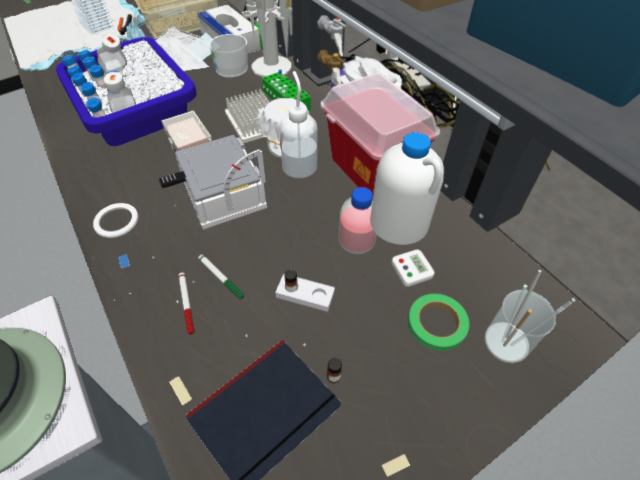

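View pics/top0.png

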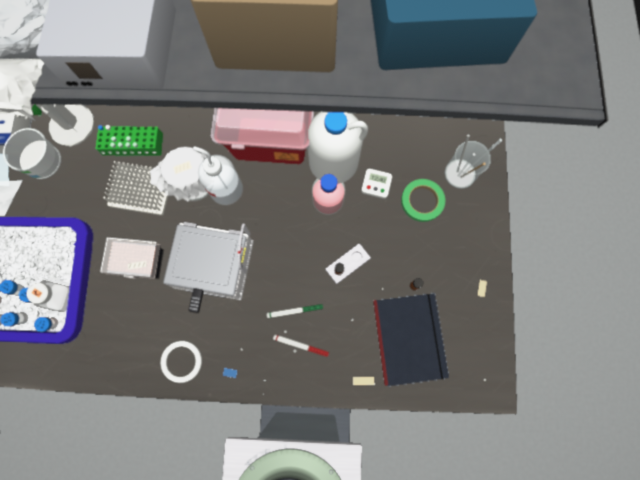

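View pics/wrist0.png

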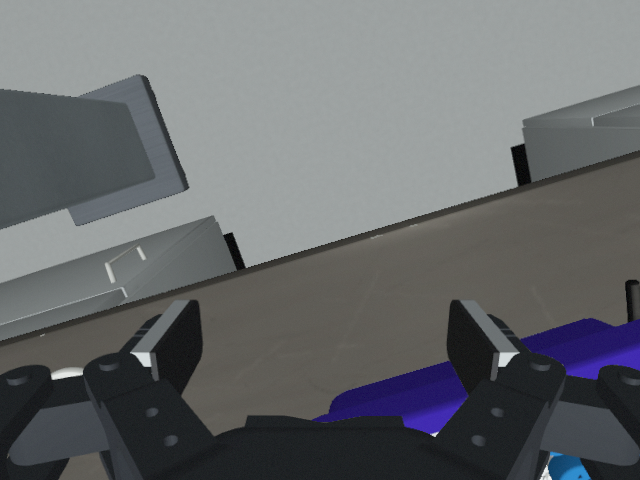

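```bash
cat >> h.py <<'E'
from scipy.spatial.transform import Rotation as R
def pose(c):
    """camera->world R, t"""
    if 'rvec' in c:
        Rm=cv2.Rodrigues(np.array(c['rvec']))[0]; return Rm.T, -Rm.T@np.array(c['tvec'])
    T=np.eye(4); T[:3,:3]=R.from_quat(c['s']['eef_rot']).as_matrix(); T[:3,3]=c['s']['tcp_pos']
    T=T@c['hand_eye']; return T[:3,:3],T[:3,3]
def slopes(c,uv):
    f=K(c); Km=np.array([[f,0,c['cx']],[0,f,c['cy']],[0,0,1]])
    return cv2.undistortPoints(np.array(uv,float).reshape(-1,1,2),Km,np.array([c['k1'],0,0,0,0]))[:,0]
def rays(c,uv):
    s=slopes(c,uv); d=np.c_[s,np.ones(len(s))]; Rm,t=pose(c); return d@Rm.T,t
def onz(c,uv,z):
    d,t=rays(c,uv); return t+d*((z-t[2])/d[:,2])[:,None]
def ondepth(c,uv):
    d,t=rays(c,uv); z=np.array([c['depth'][int(round(v)),int(round(u))] for u,v in uv]); return t+d*z[:,None]
def proj(c,P):
    Rm,t=pose(c); p=(np.atleast_2d(P)-t)@Rm; f=K(c)
    s=p[:,:2]/p[:,2:]; s=s*(1+c['k1']*(s**2).sum(1))[:,None]
    return s*f+[c['cx'],c['cy']]
def zoom(c,u0,v0,u1,v1,k,name):
    cv2.imwrite(name,cv2.resize(c['pixels'][v0:v1,u0:u1],None,fx=k,fy=k,interpolation=cv2.INTER_CUBIC))
def tri(obs):
    A=[];b=[]
    for c,uv in obs:
        d,t=rays(c,[uv]); d=d[0]/np.linalg.norm(d[0]); M=np.eye(3)-np.outer(d,d); A.append(M); b.append(M@t)
    A=np.vstack(A);b=np.hstack(b); x=np.linalg.lstsq(A,b,rcond=None)[0]; return x,np.linalg.norm(A@x-b)
def load(n): return pickle.load(open(n+'.pkl','rb'))
E
python3 - <<'E'
from h import *
t=load('top0'); s=load('scene0')
zoom(t,150,210,350,320,4,'pics/ta.png'); zoom(t,320,235,440,300,6,'pics/tb.png')
zoom(s,150,120,290,235,5,'pics/sa.png'); zoom(s,260,255,360,395,4,'pics/sb.png')
E
```

```text
(no output)
```

View pics/ta.png

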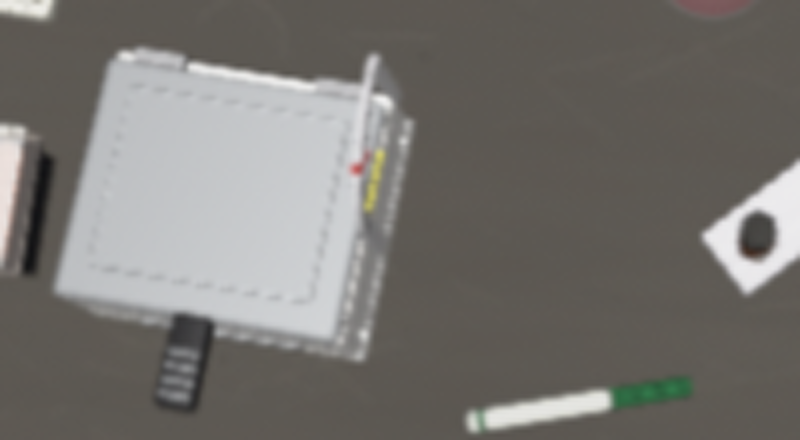

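View pics/tb.png

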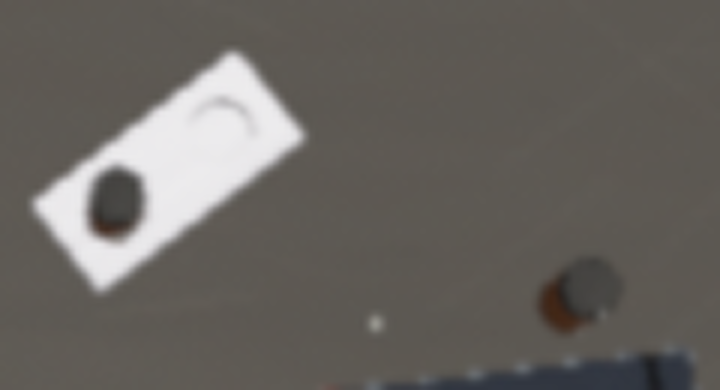

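View pics/sa.png

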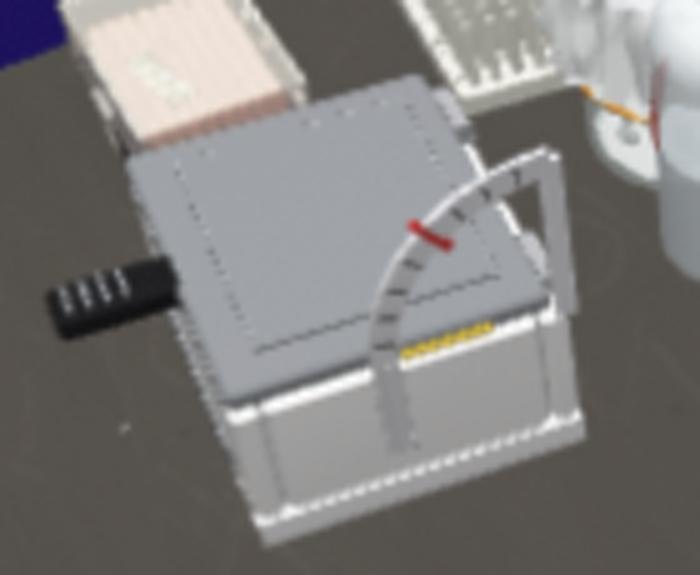

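View pics/sb.png

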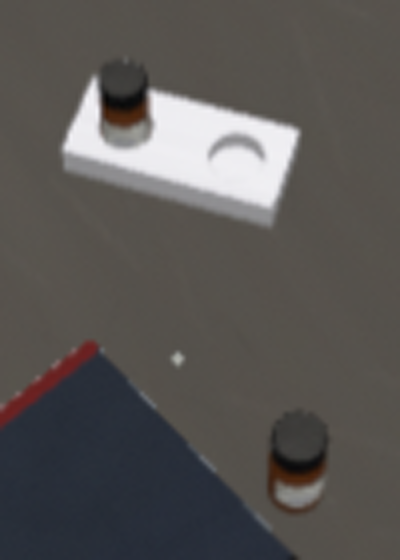

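```bash
python3 - <<'E'
from h import *
np.set_printoptions(precision=4,suppress=True)
t=load('top0'); s=load('scene0')
# rack mask
for c,box in ((t,(320,235,380,290)),(s,(265,260,345,315))):
    u0,v0,u1,v1=box; m=np.zeros((480,640),np.uint8); m[v0:v1,u0:u1]=(c['pixels'][v0:v1,u0:u1].min(2)>170 if c is t else c['pixels'][v0:v1,u0:u1].min(2)>175)
    m=cv2.morphologyEx(m*255,cv2.MORPH_CLOSE,np.ones((5,5)))
    cs=max(cv2.findContours(m,cv2.RETR_EXTERNAL,2)[0],key=cv2.contourArea)
    P=onz(c,cs[:,0].astype(float),.018)
    r=cv2.minAreaRect((P[:,:2]*1000).astype(np.float32)); print('rack',r)
U=lambda o,k,p:[(o[0]+(x+.5)/k-.5,o[1]+(y+.5)/k-.5) for x,y in p]
b=lambda p:U((320,235),6,p); sb=lambda p:U((260,255),4,p)
ta=lambda p:U((150,210),4,p); sa=lambda p:U((150,120),5,p)
print('rack corners top',onz(t,b([(30,205),(235,48),(307,137),(100,293)]),.018))
print('rack corners sc',onz(s,sb([(63,150),(97,73),(300,130),(272,210)]),.018))
print('loose cap top', onz(t,b([(592,289)]),.054), onz(s,sb([(300,435)]),.054), tri([(t,b([(592,289)])[0]),(s,sb([(300,435)])[0])]))
print('foot', onz(t,b([(566,307)]),0.0), onz(s,sb([(297,490)]),0))
print('other cap top', onz(t,b([(117,190)]),.058), onz(s,sb([(123,77)]),.058))
print('free', onz(t,b([(222,130)]),.018), onz(s,sb([(237,160)]),.018))
print('handle tip/root', onz(t,ta([(182,385),(176,410),(193,318)]),.099),onz(s,sa([(115,300),(50,300),(65,335),(170,265)]),.096))
print('lid corners top', onz(t,ta([(112,60),(52,293),(335,340)]),.098), onz(s,sa([(130,158),(410,78),(550,290),(225,400)]),.098))
print(ondepth(t,b([(592,289),(150,180)])),ondepth(t,ta([(180,360),(200,200),(182,345)])),ondepth(s,sa([(110,290),(250,200)])))
E
```

```text
rack ((575.9946899414062, -111.29547119140625), (45.878997802734375, 106.4261245727539), 39.78297424316406)
rack ((576.5928955078125, -112.5999755859375), (46.15428161621094, 105.57916259765625), 39.890228271484375)
rack corners top [[ 0.5588 -0.0554  0.018 ]
 [ 0.6285 -0.1374  0.018 ]
 [ 0.5922 -0.1682  0.018 ]
 [ 0.5239 -0.0855  0.018 ]]
rack corners sc [[ 0.5264 -0.0872  0.018 ]
 [ 0.5625 -0.0574  0.018 ]
 [ 0.6282 -0.1389  0.018 ]
 [ 0.5923 -0.1684  0.018 ]]
loose cap top [[ 0.529  -0.2789  0.054 ]] [[ 0.5311 -0.2792  0.054 ]] (array([ 0.53  , -0.2791,  0.0543]), np.float64(0.0014275159089749785))
foot [[ 0.5289 -0.2788  0.    ]] [[ 0.5306 -0.2811  0.    ]]
other cap top [[ 0.5597 -0.0897  0.058 ]] [[ 0.5595 -0.0908  0.058 ]]
free [[ 0.5936 -0.1331  0.018 ]] [[ 0.5934 -0.1367  0.018 ]]
handle tip/root [[0.4471 0.2318 0.099 ]
 [0.4329 0.2338 0.099 ]
 [0.4851 0.2294 0.099 ]] [[0.4604 0.2264 0.096 ]
 [0.437  0.2416 0.096 ]
 [0.435  0.2178 0.096 ]
 [0.4883 0.2341 0.096 ]]
lid corners top [[0.6342 0.2937 0.098 ]
 [0.4955 0.3127 0.098 ]
 [0.4767 0.1475 0.098 ]] [[0.4993 0.308  0.098 ]
 [0.6299 0.291  0.098 ]
 [0.6172 0.1299 0.098 ]
 [0.4763 0.1442 0.098 ]]
[[ 0.5289 -0.2787  0.0548]
 [ 0.5712 -0.1041  0.019 ]] [[0.4613 0.2351 0.0966]
 [0.5532 0.2325 0.0988]
 [0.4697 0.2345 0.0977]] [[0.4603 0.2299 0.0991]
 [0.5325 0.2483 0.1011]]
```

```bash
cat >> h.py <<'E'
def plan(target,yaw=None,s=None):
    """shift in tool axes to a world TCP target; yaw= desired world angle of tool y (mod 180) deg"""
    s=s or sensors.observe(); Rm=R.from_quat(s['eef_rot']).as_matrix()
    d=Rm.T@(np.array(target)-s['tcp_pos']); r=0
    if yaw is not None:
        cur=np.degrees(np.arctan2(Rm[1,1],Rm[0,1])); r=-((yaw-cur+90)%180-90)
    print('xyz',np.round(d,4),'roll',round(np.radians(r),4),'tcp',np.round(s['tcp_pos'],4),'t',s['time_s'])
E
python3 - <<'E'
from h import *
np.set_printoptions(precision=3,suppress=True)
t=load('top0'); s=load('scene0')
print(ondepth(t,[(412,320),(435,300),(328,180),(322,195),(377,183),(368,172),(390,175),(337,150),(220,180)]))
print(ondepth(s,[(250,390),(325,380),(358,235)]))
plan((0.45,0.2,0.25),39.8); plan((0.53,-0.279,0.25),39.8)
E
```

```text
[[ 0.443 -0.272  0.015]
 [ 0.494 -0.328  0.016]
 [ 0.744 -0.055  0.141]
 [ 0.718 -0.042  0.109]
 [ 0.787 -0.18   0.02 ]
 [ 0.816 -0.156  0.019]
 [ 0.812 -0.214  0.016]
 [ 0.8   -0.072  0.184]
 [ 0.735  0.195  0.136]]
[[ 0.397 -0.229  0.015]
 [ 0.515 -0.277 -0.   ]
 [ 0.716 -0.088  0.067]]
xyz [-0.37  -0.3   -0.019] roll 0.5753 tcp [0.185 0.597 0.231] t 0.15
xyz [-0.589 -0.734 -0.018] roll 0.5753 tcp [0.185 0.597 0.231] t 0.15
```

```bash
python3 -m pendant '[{"x":-0.37,"y":-0.3,"z":-0.02,"roll":0.575},{"x":-0.37,"y":-0.3,"z":-0.02,"roll":0.575},{"x":-0.37,"y":-0.3,"z":-0.02,"roll":0.575},{"x":-0.37,"y":-0.3,"z":-0.02,"roll":0.575},{"x":-0.37,"y":-0.3,"z":-0.02,"roll":0.575},{"x":-0.37,"y":-0.3,"z":-0.02,"roll":0.575},{"x":-0.37,"y":-0.3,"z":-0.02,"roll":0.575},{"x":-0.37,"y":-0.3,"z":-0.02,"roll":0.575},{"x":-0.37,"y":-0.3,"z":-0.02,"roll":0.575},{"x":-0.37,"y":-0.3,"z":-0.02,"roll":0.575},{"x":-0.37,"y":-0.3,"z":-0.02,"roll":0.575},{"x":-0.37,"y":-0.3,"z":-0.02,"roll":0.575}]' 1 20
python3 -c "
from h import *
plan((.53,-.279,.25),39.8)"
```

```text
time_s: 1.35
tcp_pos: [0.4497, 0.2005, 0.2512]
eef_rot: [0.425, 0.905, -0.0, -0.0]
ft_force: [0.0, -0.4, -0.6]
opening: 0.0854
xyz [-0.42   -0.2449  0.0012] roll -0.0008 tcp [0.4497 0.2005 0.2512] t 1.35
```

```bash
python3 -m pendant '[{"x":-0.42,"y":-0.245,"z":0.0},{"x":-0.42,"y":-0.245,"z":0.0},{"x":-0.42,"y":-0.245,"z":0.0},{"x":-0.42,"y":-0.245,"z":0.0},{"x":-0.42,"y":-0.245,"z":0.0},{"x":-0.42,"y":-0.245,"z":0.0},{"x":-0.42,"y":-0.245,"z":0.0},{"x":-0.42,"y":-0.245,"z":0.0},{"x":-0.42,"y":-0.245,"z":0.1},{"x":-0.42,"y":-0.245,"z":0.1},{"x":-0.42,"y":-0.245,"z":0.1},{"x":-0.42,"y":-0.245,"z":0.1}]'
python3 -c "
from h import *
plan((.53,-.279,.15),39.8)
c=grab('wrist');cv2.imwrite('pics/w1.png',c['pixels']); pickle.dump(c,open('w1.pkl','wb'))
print(proj(c,[(.53,-.279,.054),(.53,-.279,0)]))"
```

```text
xyz [-0.42   -0.2449  0.1012] roll -0.0008 tcp [0.4497 0.2005 0.2512] t 1.35
[[112.95428963 566.55688652]
 [132.19049152 525.7794903 ]]schema error: expected keys x, y, z, roll
```

View pics/w1.png

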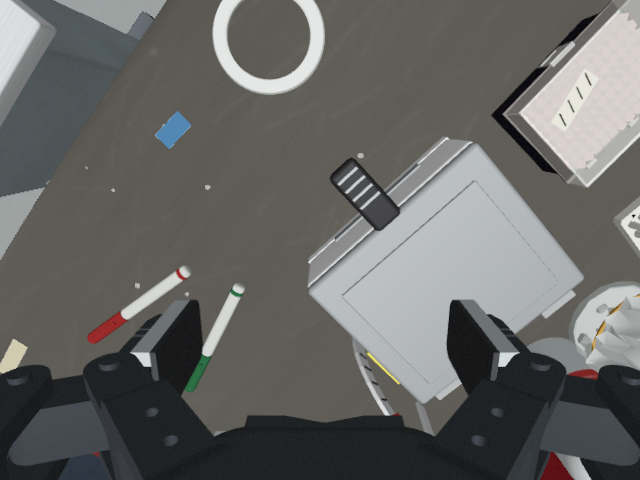

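```bash
python3 -m pendant '[{"x":-0.42,"y":-0.245,"z":0.0,"roll":0},{"x":-0.42,"y":-0.245,"z":0.0,"roll":0},{"x":-0.42,"y":-0.245,"z":0.0,"roll":0},{"x":-0.42,"y":-0.245,"z":0.0,"roll":0},{"x":-0.42,"y":-0.245,"z":0.0,"roll":0},{"x":-0.42,"y":-0.245,"z":0.0,"roll":0},{"x":-0.42,"y":-0.245,"z":0.0,"roll":0},{"x":-0.42,"y":-0.245,"z":0.0,"roll":0},{"x":-0.42,"y":-0.245,"z":0.1,"roll":0},{"x":-0.42,"y":-0.245,"z":0.1,"roll":0},{"x":-0.42,"y":-0.245,"z":0.1,"roll":0},{"x":-0.42,"y":-0.245,"z":0.1,"roll":0}]'
python3 -c "
from h import *
plan((.53,-.279,.15),39.8)
c=load('w1')
print('handle',onz(c,[(332,178),(352,160),(376,230),(400,212),(308,289),(474,143)],.098))
c=grab('wrist');cv2.imwrite('pics/w2.png',c['pixels']); pickle.dump(c,open('w2.pkl','wb'))
print(proj(c,[(.53,-.279,.054),(.53,-.279,0)]))"
```

```text
time_s: 2.6
tcp_pos: [0.5291, -0.2796, 0.1476]
eef_rot: [0.425, 0.905, -0.001, -0.002]
ft_force: [-0.2, -0.0, -0.4]
opening: 0.0853
xyz [-0.0001  0.0011 -0.0024] roll -0.0011 tcp [ 0.5291 -0.2796  0.1476] t 2.6
handle [[0.43447012 0.22827332 0.098     ]
 [0.43716804 0.24709973 0.098     ]
 [0.48413302 0.21974319 0.098     ]
 [0.48865402 0.2411559  0.098     ]
 [0.47497204 0.1513837  0.098     ]
 [0.49553674 0.31160886 0.098     ]]
[[325.68631522 242.75961386]
 [325.66074259 222.95448326]]
```

View pics/w2.png

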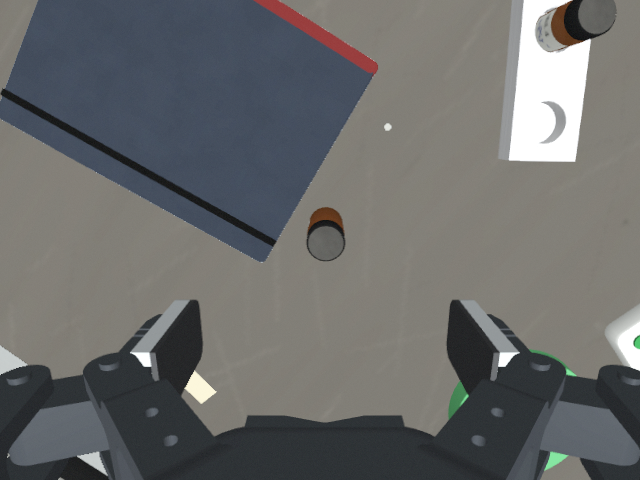

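```bash
python3 -m pendant '[{"x":0,"y":0.001,"z":0.05,"roll":0},{"x":0,"y":0.001,"z":0.09,"roll":0},{"x":0,"y":0.001,"z":0.115,"roll":0},{"x":0,"y":0.001,"z":0.124,"roll":0},{"x":0,"y":0.001,"z":0.124,"roll":0},{"x":0,"y":0.001,"z":0.124,"roll":0}]'
python3 -m pendant '[{"x":0,"y":0,"z":0,"roll":0},{"x":0,"y":0,"z":0,"roll":0},{"x":0,"y":0,"z":0,"roll":0},{"x":0,"y":0,"z":0,"roll":0},{"x":0,"y":0,"z":0,"roll":0},{"x":0,"y":0,"z":0,"roll":0},{"x":0,"y":0,"z":0,"roll":0},{"x":0,"y":0,"z":0,"roll":0},{"x":0,"y":0,"z":0,"roll":0},{"x":0,"y":0,"z":0,"roll":0}]' 0.1 30
python3 -c "
from h import *
plan((.594,-.1335,.1),39.8)
c=grab('wrist');cv2.imwrite('pics/w3.png',c['pixels']); pickle.dump(c,open('w3.pkl','wb'))"
```

```text
time_s: 3.25
tcp_pos: [0.5323, -0.2779, 0.029]
eef_rot: [0.424, 0.906, 0.0, 0.001]
ft_force: [0.4, 0.1, 0.9]
opening: 0.0851
time_s: 4.25
tcp_pos: [0.5313, -0.2782, 0.0276]
eef_rot: [0.424, 0.906, 0.0, 0.0]
ft_force: [-0.8, 0.7, 6.0]
opening: 0.023
xyz [ 0.071   0.1408 -0.0724] roll 0.0001 tcp [ 0.5313 -0.2782  0.0276] t 4.25
```

View pics/w3.png

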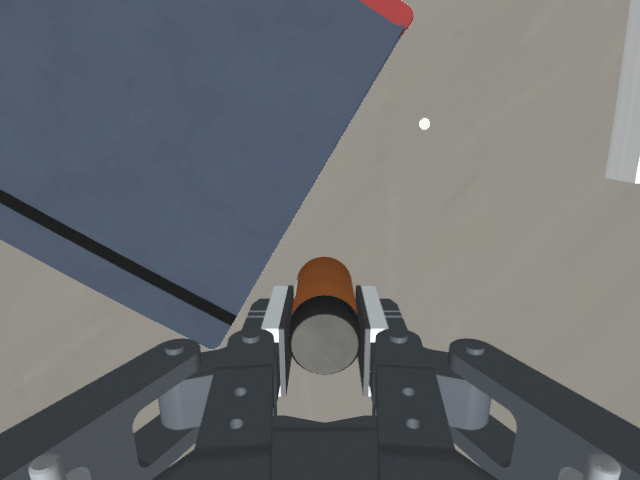

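```bash
python3 -m pendant '[{"x":0,"y":0,"z":-0.03,"roll":0},{"x":0,"y":0,"z":-0.07,"roll":0},{"x":0.02,"y":0.04,"z":-0.072,"roll":0},{"x":0.045,"y":0.09,"z":-0.072,"roll":0},{"x":0.065,"y":0.13,"z":-0.072,"roll":0},{"x":0.071,"y":0.141,"z":-0.072,"roll":0},{"x":0.071,"y":0.141,"z":-0.072,"roll":0},{"x":0.071,"y":0.141,"z":-0.072,"roll":0},{"x":0.071,"y":0.141,"z":-0.072,"roll":0}]'
python3 -c "
from h import *
plan((.594,-.1335,.1),39.8)
for n in ['wrist','scene','top']:
  c=grab(n);cv2.imwrite('pics/%s4.png'%n,c['pixels']); pickle.dump(c,open(n+'4.pkl','wb'))
  print(proj(c,[(.594,-.1335,.018)]))
  if n=='scene': zoom(c,230,210,370,330,5,'pics/s4z.png')
"
```

```text
time_s: 5.2
tcp_pos: [0.5934, -0.135, 0.0993]
eef_rot: [0.425, 0.905, -0.0, 0.0]
ft_force: [0.5, -0.3, -0.7]
opening: 0.0227
xyz [ 0.0008  0.0014 -0.0007] roll -0.0017 tcp [ 0.5934 -0.135   0.0993] t 5.2
[[325.90706517 246.41683637]]
[[318.24204867 293.28145918]]
[[356.76955777 256.10593234]]
```

View pics/wrist4.png

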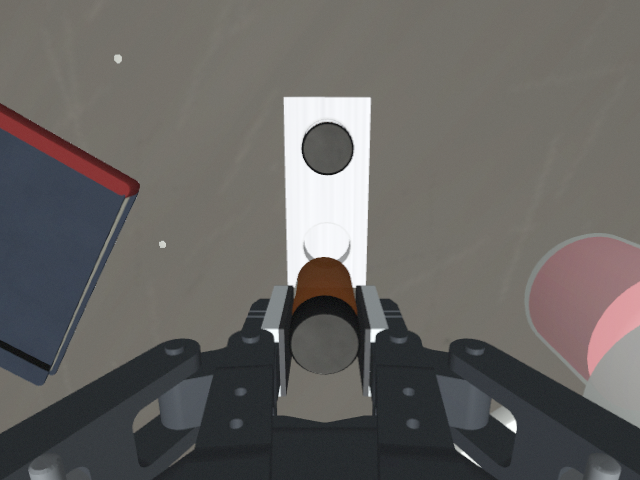

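View pics/s4z.png

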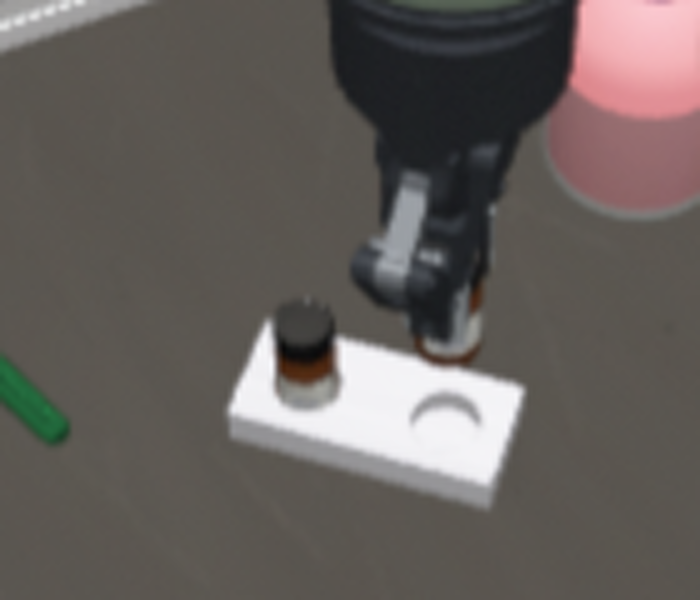

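```bash
python3 -c "
from h import *
np.set_printoptions(precision=4,suppress=True)
c=load('wrist4'); s=c['s']; Rm=R.from_quat(s['eef_rot']).as_matrix(); p=s['tcp_pos']
th=np.linspace(0,2*np.pi,8,endpoint=False)
for z in (.0276,-.0264):
  print(z,proj(c,[p+Rm@[0,0,z]]), 'far,near,l,r',proj(c,[p+Rm@[.012*a,.012*b,z] for a,b in((1,0),(-1,0),(0,-1),(0,1))]).round(1).tolist())
H=onz(c,[(327,243),(328,148)],.018); print(H,(H-p)@Rm)
print('other cap',onz(c,[(328,148)],.058),'rackcorners',onz(c,[(285,97),(370,97)],.018),onz(c,[(304,243),(350,243)],.018))
zoom(c,220,80,440,400,2.4,'pics/w4z.png')
for z,v in ((.0276,257),):
  pass
"
```

```text
0.0276 [[323.11   281.9359]] far,near,l,r [[323.1, 256.0], [323.1, 307.0], [295.9, 281.9], [350.3, 281.9]]
-0.0264 [[322.6895 343.4129]] far,near,l,r [[322.6, 308.5], [322.7, 376.5], [284.7, 343.4], [360.7, 343.4]]
[[ 0.5932 -0.1316  0.018 ]
 [ 0.5599 -0.0908  0.018 ]] [[0.0028 0.0021 0.0813]
 [0.0554 0.0025 0.0813]]
other cap [[ 0.5585 -0.0896  0.058 ]] rackcorners [[ 0.5261 -0.0851  0.018 ]
 [ 0.56   -0.0569  0.018 ]] [[ 0.5832 -0.1399  0.018 ]
 [ 0.6032 -0.1233  0.018 ]]
```

View pics/w4z.png

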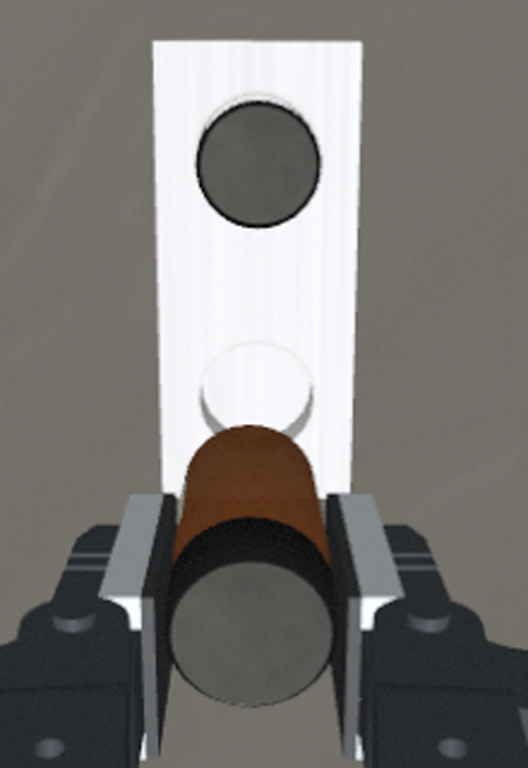

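```bash
python3 -m pendant '[{"x":0.0014,"y":0.0016,"z":0.02,"roll":-0.001},{"x":0.0014,"y":0.0016,"z":0.038,"roll":-0.001},{"x":0.0014,"y":0.0016,"z":0.046,"roll":-0.001},{"x":0.0014,"y":0.0016,"z":0.046,"roll":-0.001},{"x":0.0014,"y":0.0016,"z":0.046,"roll":-0.001}]'
python3 -c "
from h import *
np.set_printoptions(precision=4,suppress=True)
plan((.594,-.1335,.05),39.8)
for n in ['wrist','scene','top']:
  c=grab(n);cv2.imwrite('pics/%s5.png'%n,c['pixels']); pickle.dump(c,open(n+'5.pkl','wb'))
  if n=='scene': zoom(c,260,240,360,320,7,'pics/s5z.png')
  if n=='wrist': zoom(c,220,80,440,400,2.4,'pics/w5z.png')
  s=c['s']; Rm=R.from_quat(s['eef_rot']).as_matrix(); p=s['tcp_pos']
  print(n,proj(c,[p+Rm@[0,0,.0276]]), 'far,near,l,r',proj(c,[p+Rm@[.012*a,.012*b,.0276] for a,b in((1,0),(-1,0),(0,-1),(0,1))]).round(1).tolist())
"
```

```text
time_s: 5.85
tcp_pos: [0.5946, -0.1316, 0.0539]
eef_rot: [0.424, 0.906, -0.0, 0.0]
ft_force: [-0.1, -1.0, 0.2]
opening: 0.0226
xyz [-0.0011 -0.0016  0.0039] roll 0.0007 tcp [ 0.5946 -0.1316  0.0539] t 5.85
wrist [[323.1068 281.9334]] far,near,l,r [[323.1, 256.0], [323.1, 307.0], [295.9, 281.9], [350.3, 281.9]]
scene [[318.055  289.9671]] far,near,l,r [[312.0, 288.4], [324.1, 291.6], [316.2, 295.1], [319.9, 284.9]]
top [[356.1887 255.0492]] far,near,l,r [[352.3, 258.0], [360.0, 252.1], [359.2, 258.9], [353.2, 251.2]]
```

View pics/w5z.png

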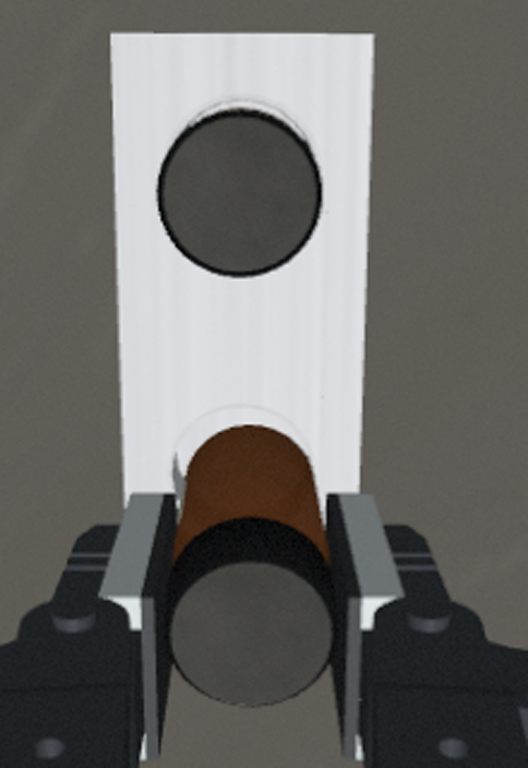

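View pics/s5z.png

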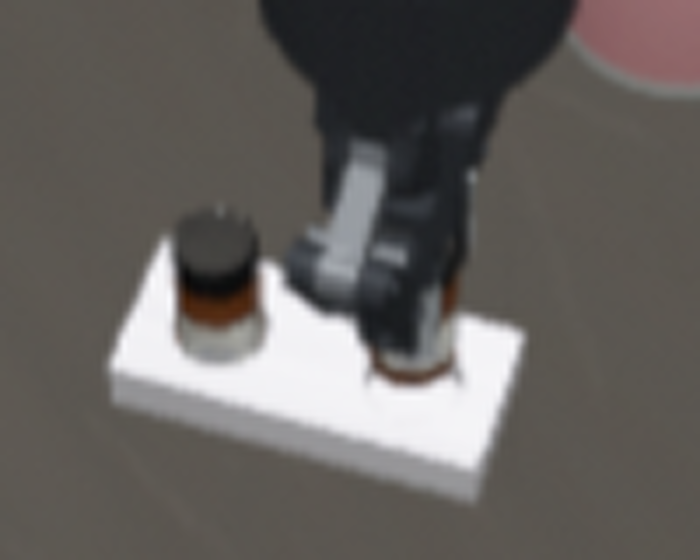

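```bash
python3 -c "
from h import *
np.set_printoptions(precision=4,suppress=True)
c=load('wrist5'); s=c['s']; Rm=R.from_quat(s['eef_rot']).as_matrix(); p=s['tcp_pos']
g=lambda pts,z:(onz(c,[(220+(x+.5)/2.4-.5,80+(y+.5)/2.4-.5) for x,y in pts],z)-p)@Rm
print('hole far,left',g([(247,405),(173,470)],.018))
print('rack edges',g([(123,470),(361,470),(111,33),(374,33)],.018))
print('vial foot far',g([(250,425)],p[2]-.0276),'l r just above foot',g([(187,480),(318,480)],p[2]-.02))
print('other cap',g([(240,192)],.058))
print(sensors.observe()['tcp_pos'])
"
```

```text
hole far,left [[ 0.013  -0.0002  0.0359]
 [-0.     -0.0144  0.0359]]
rack edges [[-0.0001 -0.024   0.0359]
 [-0.0001  0.0216  0.0359]
 [ 0.0797 -0.0236  0.0358]
 [ 0.0797  0.0217  0.0358]]
vial foot far [[0.0116 0.0003 0.0276]] l r just above foot [[ 0.0039 -0.0107  0.02  ]
 [ 0.0039  0.0123  0.02  ]]
other cap [[ 0.0554 -0.001  -0.0041]]
[ 0.5948 -0.1314  0.0541]
```

```bash
python3 -m pendant '[{"x":0,"y":-0.0014,"z":0,"roll":0},{"x":0,"y":-0.0014,"z":0,"roll":0},{"x":0,"y":-0.0014,"z":0.004,"roll":0},{"x":0,"y":-0.0014,"z":0.009,"roll":0},{"x":0,"y":-0.0014,"z":0.009,"roll":0},{"x":0,"y":-0.0014,"z":0.009,"roll":0}]'
python3 -c "
from h import *
plan((.594,-.1335,.0316),39.8)
c=grab('wrist'); zoom(c,220,80,440,400,2.4,'pics/w6z.png')
"
```

```text
time_s: 6.6
tcp_pos: [0.5932, -0.1322, 0.044]
eef_rot: [0.424, 0.906, -0.0, -0.0]
ft_force: [0.7, -0.8, -0.4]
opening: 0.0228
xyz [-0.0015 -0.0002  0.0124] roll 0.0012 tcp [ 0.5932 -0.1322  0.044 ] t 6.6
```

View pics/w6z.png

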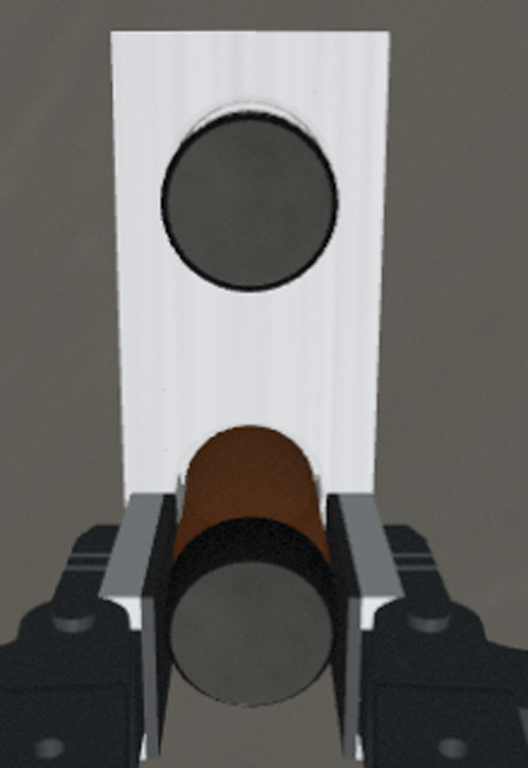

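```bash
python3 -m pendant '[{"x":0,"y":0,"z":0.004,"roll":0},{"x":0,"y":0,"z":0.008,"roll":0},{"x":0,"y":0,"z":0.012,"roll":0},{"x":0,"y":0,"z":0.012,"roll":0},{"x":0,"y":0,"z":0.012,"roll":0}]'
python3 -c "
from h import *
plan((.594,-.1335,.0316),39.8)
c=grab('wrist'); zoom(c,220,80,440,400,2.4,'pics/w7z.png'); pickle.dump(c,open('w7.pkl','wb'))
print(sensors.observe()['ft_force'])
"
```

```text
time_s: 7.15
tcp_pos: [0.5933, -0.1321, 0.0321]
eef_rot: [0.424, 0.906, -0.0, -0.0]
ft_force: [1.0, -1.3, -0.7]
opening: 0.0229
xyz [-0.0015 -0.0003  0.0005] roll 0.0013 tcp [ 0.5933 -0.1321  0.0321] t 7.15
[ 1.19115142 -1.59393991 -0.59364939]
```

View pics/w7z.png

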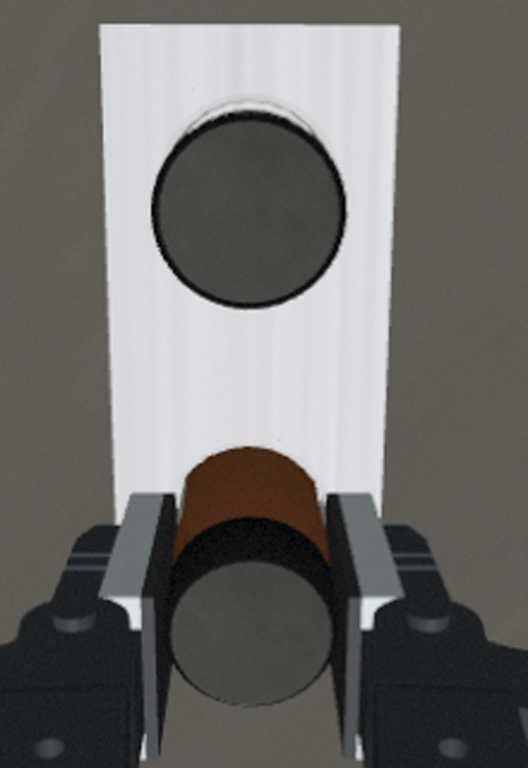

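```bash
python3 -m pendant '[{"x":-0.001,"y":0,"z":0.0,"roll":0},{"x":-0.001,"y":0,"z":0.002,"roll":0},{"x":-0.001,"y":0,"z":0.003,"roll":0},{"x":-0.001,"y":0,"z":0.003,"roll":0}]'
python3 -c "
from h import *
plan((.594,-.1335,.0316),39.8)
print(sensors.observe()['ft_force'])
"
```

```text
time_s: 7.6
tcp_pos: [0.5945, -0.1332, 0.0308]
eef_rot: [0.424, 0.906, 0.0, 0.001]
ft_force: [-6.7, 0.3, 27.7]
opening: 0.0226
xyz [ 0.0001 -0.0005 -0.0008] roll 0.0009 tcp [ 0.5945 -0.1332  0.0308] t 7.6
[-6.73137909  0.33301572 27.707293  ]
```

```bash
python3 -m pendant '[{"x":0,"y":0,"z":-0.002,"roll":0},{"x":0,"y":0,"z":-0.002,"roll":0},{"x":0,"y":0,"z":-0.002,"roll":0}]'
python3 -m pendant '[{"x":0,"y":0,"z":0,"roll":0},{"x":0,"y":0,"z":0,"roll":0},{"x":0,"y":0,"z":0,"roll":0},{"x":0,"y":0,"z":0,"roll":0},{"x":0,"y":0,"z":0,"roll":0}]' 0.6
python3 -c "
from h import *
plan((.594,-.1335,.0316),39.8)
c=grab('wrist'); zoom(c,220,80,440,400,2.4,'pics/w8z.png'); pickle.dump(c,open('w8.pkl','wb'))
"
```

```text
time_s: 7.9
tcp_pos: [0.5939, -0.1327, 0.0311]
eef_rot: [0.424, 0.906, 0.0, -0.0]
ft_force: [0.4, -0.2, -0.9]
opening: 0.0231
time_s: 8.4
tcp_pos: [0.5939, -0.1328, 0.0313]
eef_rot: [0.424, 0.906, -0.0, -0.0]
ft_force: [-0.1, 0.4, 0.1]
opening: 0.0516
xyz [-0.0005 -0.0004 -0.0003] roll 0.0013 tcp [ 0.5939 -0.1328  0.0313] t 8.4
```

View pics/w8z.png

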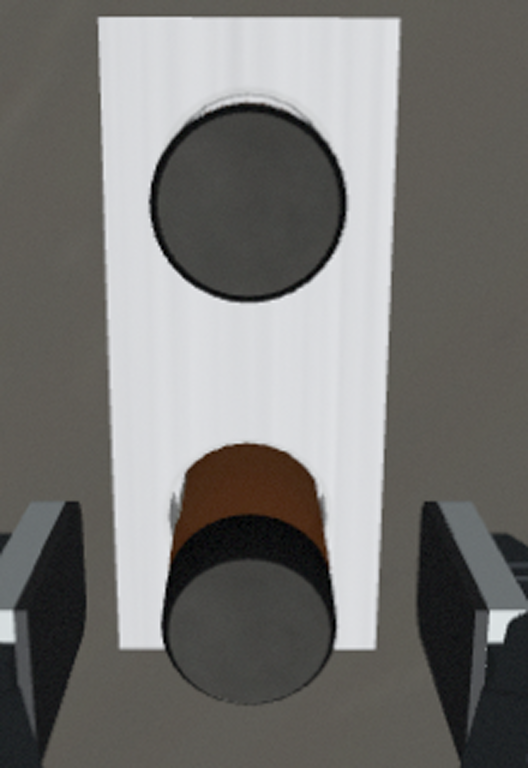

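Seated-looking: cap is centred at column 249, and its size is close to its neighbour's. I'll rise straight up, then check from the static cameras.

```bash
python3 -m pendant '[{"x":0,"y":0,"z":-0.01,"roll":0},{"x":0,"y":0,"z":-0.04,"roll":0},{"x":0,"y":0,"z":-0.08,"roll":0},{"x":0,"y":0,"z":-0.12,"roll":0},{"x":0,"y":0,"z":-0.17,"roll":0},{"x":0.03,"y":0,"z":-0.2,"roll":0},{"x":0.06,"y":0,"z":-0.21,"roll":0},{"x":0.1,"y":0.0,"z":-0.21,"roll":0},{"x":0.1,"y":0,"z":-0.21,"roll":0}]' 0.6
python3 -c "
from h import *
np.set_printoptions(precision=4,suppress=True)
for n in ['wrist','scene','top']:
  c=grab(n); pickle.dump(c,open(n+'9.pkl','wb'))
  if n=='scene': zoom(c,260,240,360,320,7,'pics/s9z.png')
  if n=='wrist': cv2.imwrite('pics/w9.png',c['pixels'])
  if n=='top': zoom(c,310,230,390,290,9,'pics/t9z.png')
plan((.594,-.1335,.0316),39.8)
t=c
print(ondepth(c,[(358,253),(340,270)]))
"
```

```text
time_s: 9.35
tcp_pos: [0.5277, -0.0526, 0.2424]
eef_rot: [0.422, 0.907, 0.001, -0.0]
ft_force: [0.9, -0.4, -0.0]
opening: 0.0513
xyz [-0.1    -0.0006  0.2105] roll 0.0015 tcp [ 0.5301 -0.0563  0.242 ] t 9.5
[[ 0.4721 -0.0947  0.6488]
 [ 0.4484 -0.0751  0.6733]]
```

View pics/s9z.png

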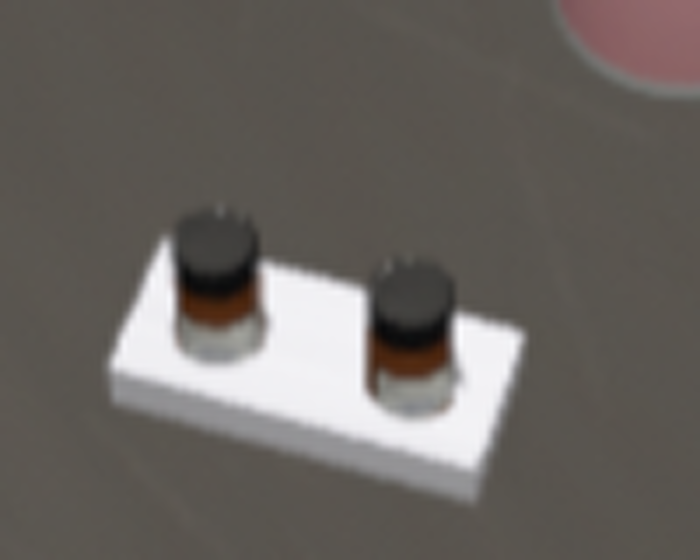

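View pics/t9z.png

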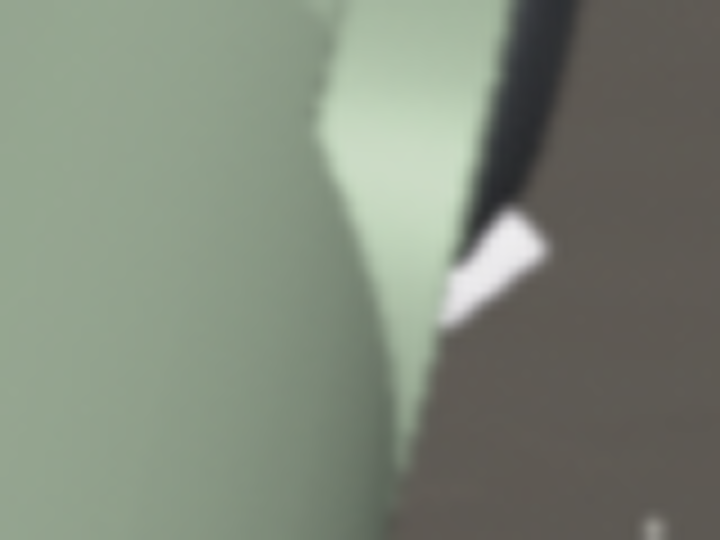

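View pics/w9.png

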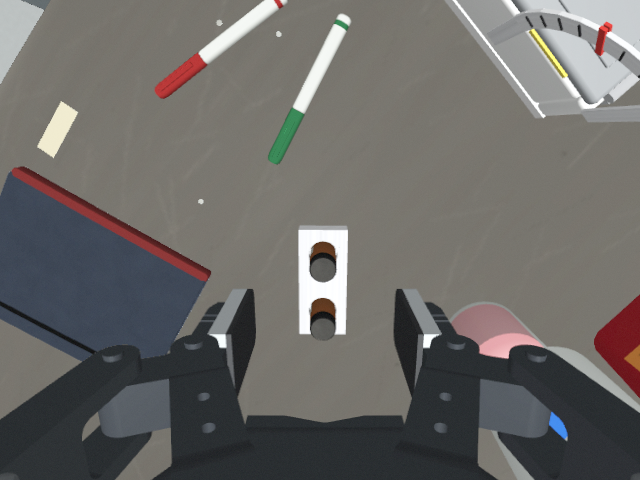

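```bash
python3 -c "
from h import *
np.set_printoptions(precision=4,suppress=True)
c=load('wrist9'); print(ondepth(c,[(323,270),(322,328)]))
c=load('scene9'); print(ondepth(c,[(260+215/7,240+240/7),(260+412/7,240+290/7)]),onz(c,[(260+215/7,240+243/7),(260+412/7,240+293/7)],.058))
plan((.45,.2345,.20),82.5)"
```

```text
[[ 0.5589 -0.0901  0.0587]
 [ 0.5929 -0.1318  0.0581]]
[[ 0.5602 -0.0908  0.0561]
 [ 0.5952 -0.1331  0.0574]] [[ 0.559  -0.0928  0.058 ]
 [ 0.5945 -0.1343  0.058 ]]
xyz [0.2746 0.125  0.0419] roll -0.7438 tcp [ 0.5301 -0.0563  0.242 ] t 9.5
```

```bash
python3 -m pendant '[{"x":0.275,"y":0.125,"z":0.0,"roll":-0.744},{"x":0.275,"y":0.125,"z":0.0,"roll":-0.744},{"x":0.275,"y":0.125,"z":0.0,"roll":-0.744},{"x":0.275,"y":0.125,"z":0.0,"roll":-0.744},{"x":0.275,"y":0.125,"z":0.0,"roll":-0.744},{"x":0.275,"y":0.125,"z":0.04,"roll":-0.744},{"x":0.275,"y":0.125,"z":0.04,"roll":-0.744},{"x":0.275,"y":0.125,"z":0.04,"roll":-0.744},{"x":0.275,"y":0.125,"z":0.04,"roll":-0.744},{"x":0.275,"y":0.125,"z":0.04,"roll":-0.744},{"x":0.275,"y":0.125,"z":0.04,"roll":-0.744}]' 0.7
python3 -c "
from h import *
np.set_printoptions(precision=4,suppress=True)
for n in ['wrist','top']:
  c=grab(n); pickle.dump(c,open(n+'10.pkl','wb'))
  cv2.imwrite('pics/%s10.png'%n,c['pixels'])
plan((.45,.2345,.20),82.5)
"
```

```text
time_s: 10.6
tcp_pos: [0.4503, 0.234, 0.2019]
eef_rot: [0.066, 0.998, 0.0, 0.0]
ft_force: [-0.0, -0.2, 0.1]
opening: 0.0597
xyz [-0.      0.      0.0018] roll -0.0012 tcp [0.45   0.2345 0.2018] t 10.7
```

View pics/wrist10.png

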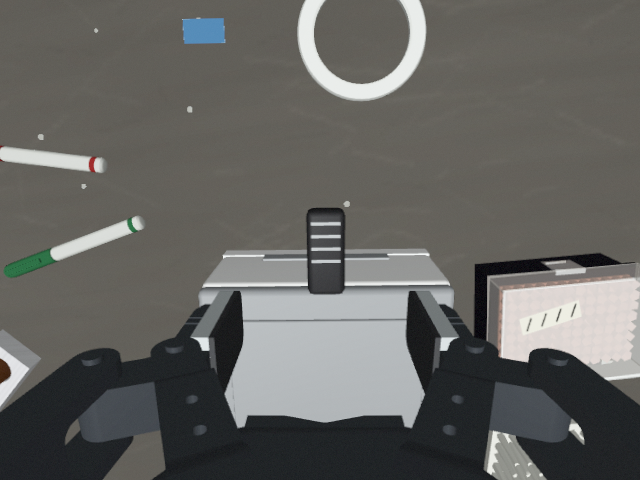

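View pics/top10.png

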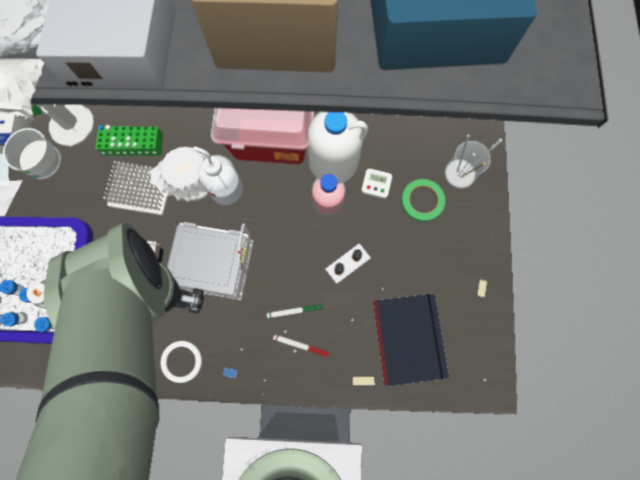

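```bash
python3 -c "
from h import *
np.set_printoptions(precision=4,suppress=True)
c=load('wrist10'); s=c['s']; Rm=R.from_quat(s['eef_rot']).as_matrix(); p=s['tcp_pos']
P=onz(c,[(326,209),(307,225),(345,225),(326,292),(202,289),(453,287)],.099); print(P); print((P-p)@Rm)
print(ondepth(c,[(326,245),(260,300)]))
"
```

```text
[[0.433  0.2381 0.099 ]
 [0.4413 0.2252 0.099 ]
 [0.4444 0.2483 0.099 ]
 [0.4865 0.231  0.099 ]
 [0.4741 0.1524 0.099 ]
 [0.4941 0.3121 0.099 ]]
[[ 0.0177  0.0017  0.1029]
 [ 0.0078 -0.0099  0.1029]
 [ 0.0078  0.0133  0.1029]
 [-0.0362  0.0018  0.1029]
 [-0.0343 -0.0778  0.1029]
 [-0.033   0.0832  0.103 ]]
[[0.4556 0.2351 0.0985]
 [0.4867 0.1879 0.0982]]
```

```bash
python3 -m pendant '[{"x":0.0025,"y":0.0017,"z":0.05,"roll":0},{"x":0.0025,"y":0.0017,"z":0.09,"roll":0},{"x":0.0025,"y":0.0017,"z":0.11,"roll":0},{"x":0.0025,"y":0.0017,"z":0.119,"roll":0},{"x":0.0025,"y":0.0017,"z":0.119,"roll":0},{"x":0.0025,"y":0.0017,"z":0.119,"roll":0}]'
python3 -m pendant '[{"x":0,"y":0,"z":0,"roll":0},{"x":0,"y":0,"z":0,"roll":0},{"x":0,"y":0,"z":0,"roll":0},{"x":0,"y":0,"z":0,"roll":0},{"x":0,"y":0,"z":0,"roll":0},{"x":0,"y":0,"z":0,"roll":0},{"x":0,"y":0,"z":0,"roll":0},{"x":0,"y":0,"z":0,"roll":0}]' 0.1 40
python3 -c "
from h import *
np.set_printoptions(precision=4,suppress=True)
for n in ['wrist','scene']:
  c=grab(n); pickle.dump(c,open(n+'11.pkl','wb'))
  cv2.imwrite('pics/%s11.png'%n,c['pixels'])
plan((.45,.2345,.20),82.5)
"
```

```text
time_s: 11.3
tcp_pos: [0.4478, 0.2373, 0.0833]
eef_rot: [0.066, 0.998, 0.0, 0.001]
ft_force: [0.1, 1.1, 0.1]
opening: 0.0599
time_s: 12.1
tcp_pos: [0.4473, 0.2355, 0.0828]
eef_rot: [0.066, 0.998, -0.001, -0.0]
ft_force: [-1.1, -11.8, 7.1]
opening: 0.0229
xyz [-0.0028 -0.0008 -0.1172] roll -0.0007 tcp [0.4473 0.2355 0.0828] t 12.2
```

View pics/wrist11.png

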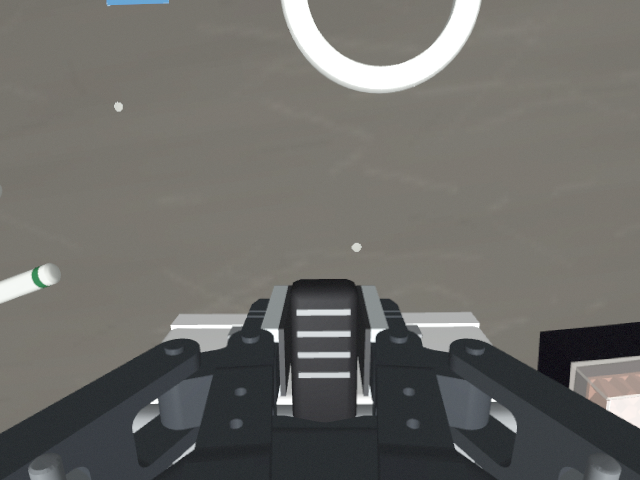

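View pics/scene11.png

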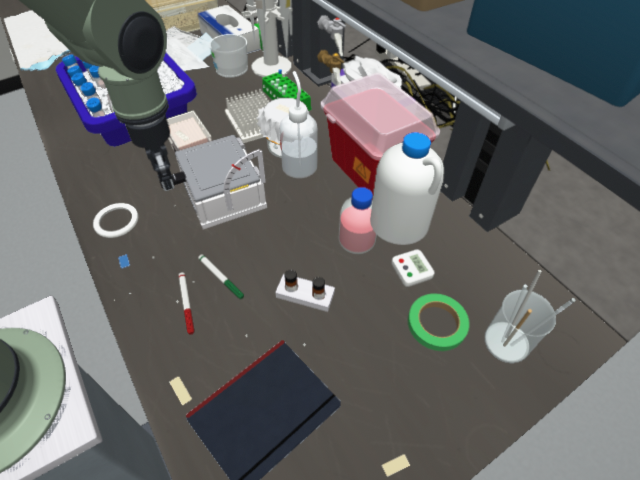

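```bash
python3 -m pendant '[{"x":0,"y":-0.0015,"z":0,"roll":0},{"x":-0.0005,"y":-0.0015,"z":-0.008,"roll":0},{"x":-0.001,"y":-0.0015,"z":-0.016,"roll":0},{"x":-0.002,"y":-0.0015,"z":-0.024,"roll":0},{"x":-0.003,"y":-0.0015,"z":-0.032,"roll":0},{"x":-0.005,"y":-0.0015,"z":-0.04,"roll":0},{"x":-0.007,"y":-0.0015,"z":-0.048,"roll":0},{"x":-0.0092,"y":-0.0015,"z":-0.055,"roll":0},{"x":-0.0118,"y":-0.0015,"z":-0.063,"roll":0},{"x":-0.0118,"y":-0.0015,"z":-0.063,"roll":0}]'
python3 -c "
from h import *
np.set_printoptions(precision=4,suppress=True)
for n in ['wrist','scene']:
  c=grab(n); pickle.dump(c,open(n+'12.pkl','wb'))
  cv2.imwrite('pics/%s12.png'%n,c['pixels'])
zoom(c,130,100,290,235,5,'pics/s12z.png')
plan((.4473,.2355,.0828),82.5); print(sensors.observe()['ft_force'])
"
```

```text
time_s: 13.2
tcp_pos: [0.4596, 0.2337, 0.1468]
eef_rot: [0.066, 0.998, 0.0, 0.001]
ft_force: [4.9, -2.8, -7.0]
opening: 0.0229
xyz [0.0123 0.0002 0.0634] roll -0.0003 tcp [0.4594 0.2337 0.1462] t 13.3
[ 6.1924 -3.1839 -5.8307]
```

View pics/wrist12.png

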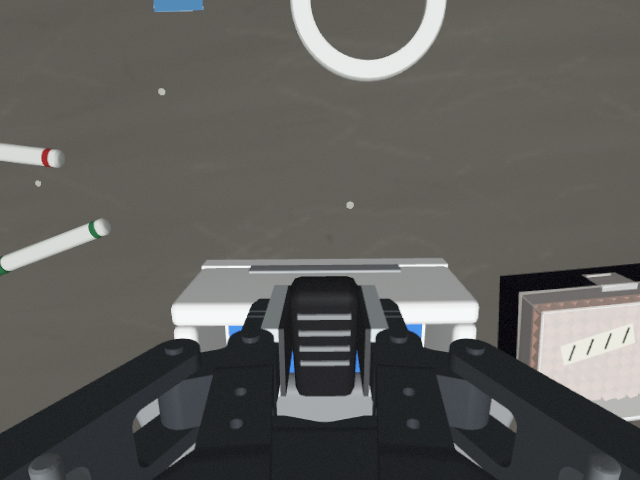

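View pics/s12z.png

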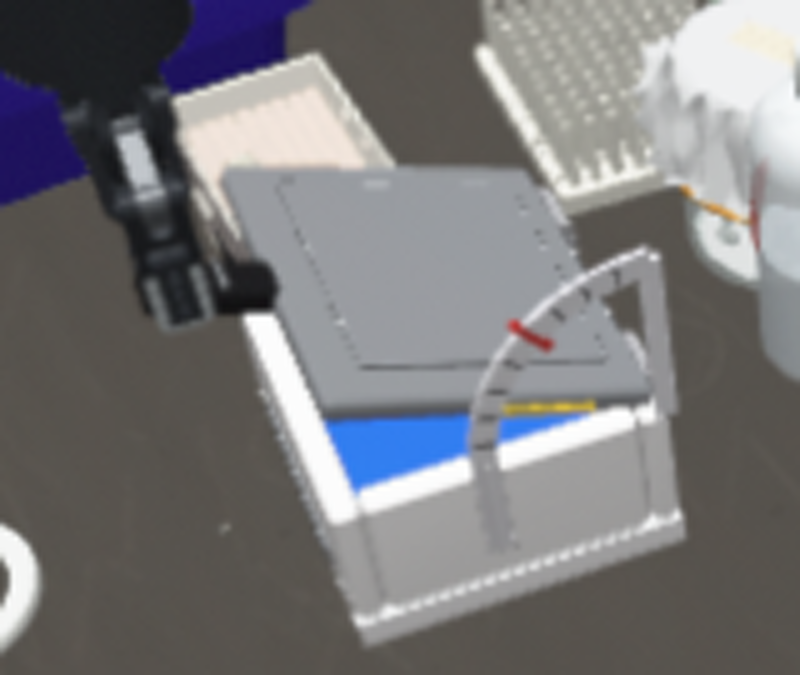

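```bash
python3 -m pendant '[{"x":-0.003,"y":0,"z":-0.0075,"roll":0},{"x":-0.0063,"y":0,"z":-0.0148,"roll":0},{"x":-0.01,"y":0,"z":-0.022,"roll":0},{"x":-0.0139,"y":0,"z":-0.0289,"roll":0},{"x":-0.018,"y":0,"z":-0.0358,"roll":0},{"x":-0.0226,"y":0,"z":-0.0424,"roll":0},{"x":-0.0275,"y":0,"z":-0.0488,"roll":0},{"x":-0.0325,"y":0,"z":-0.055,"roll":0},{"x":-0.0325,"y":0,"z":-0.055,"roll":0}]'
python3 -c "
from h import *
np.set_printoptions(precision=4,suppress=True)
for n in ['wrist','scene']:
  c=grab(n); pickle.dump(c,open(n+'13.pkl','wb'))
  cv2.imwrite('pics/%s13.png'%n,c['pixels'])
zoom(c,130,70,290,205,5,'pics/s13z.png')
plan((.4473,.2355,.0828),82.5); print(sensors.observe()['ft_force'])
"
```

```text
time_s: 14.2
tcp_pos: [0.4914, 0.2297, 0.201]
eef_rot: [0.066, 0.998, 0.0, 0.0]
ft_force: [-0.7, -1.5, -4.8]
opening: 0.023
xyz [ 0.0438 -0.      0.1174] roll 0.0001 tcp [0.4908 0.2298 0.2002] t 14.3
[-0.6919 -1.4797 -4.7433]
```

View pics/wrist13.png

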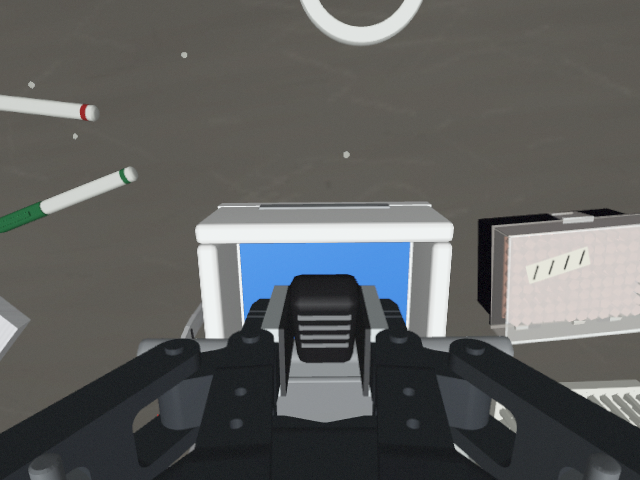

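View pics/s13z.png

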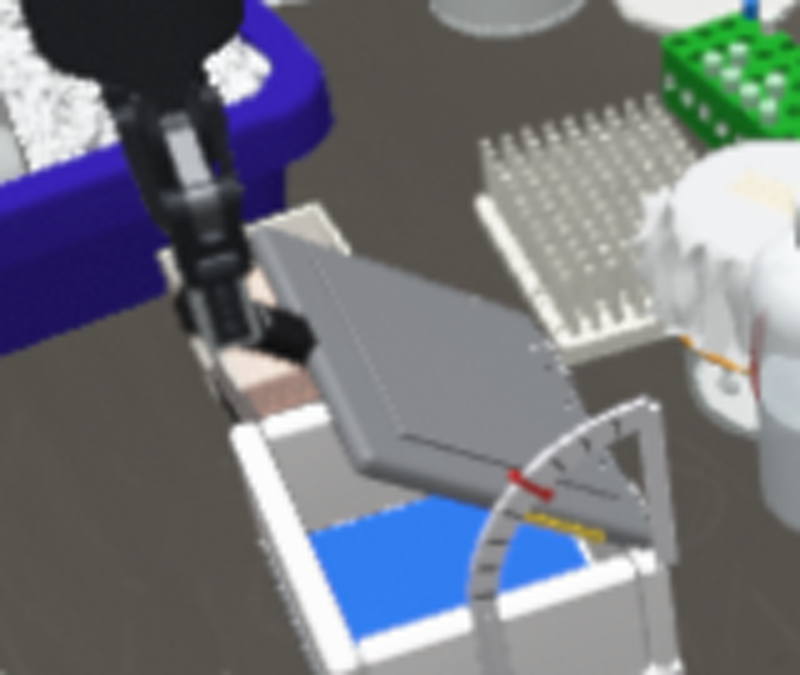

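```bash
python3 -m pendant '[{"x":-0.0053,"y":0,"z":-0.006,"roll":0},{"x":-0.011,"y":0,"z":-0.0117,"roll":0},{"x":-0.017,"y":0,"z":-0.0172,"roll":0},{"x":-0.023,"y":0,"z":-0.0224,"roll":0},{"x":-0.023,"y":0,"z":-0.0224,"roll":0},{"x":-0.023,"y":0,"z":-0.0224,"roll":0},{"x":-0.023,"y":0,"z":-0.0224,"roll":0}]'
python3 -c "
from h import *
np.set_printoptions(precision=4,suppress=True)
for n in ['wrist','scene']:
  c=grab(n); pickle.dump(c,open(n+'14.pkl','wb'))
  cv2.imwrite('pics/%s14.png'%n,c['pixels'])
zoom(c,130,70,290,205,5,'pics/s14z.png')
zoom(c,210,135,270,185,12,'pics/s14q.png')
plan((.4473,.2355,.0828),82.5); print(sensors.observe()['ft_force'])
"
```

```text
time_s: 15.0
tcp_pos: [0.5137, 0.2269, 0.2226]
eef_rot: [0.065, 0.998, 0.0, 0.0]
ft_force: [1.0, -0.5, -7.6]
opening: 0.0229
xyz [ 0.0669 -0.0002  0.1398] roll 0.0002 tcp [0.5137 0.2269 0.2226] t 15.1
[ 1.3341 -0.3154 -7.1821]
```

View pics/s14z.png

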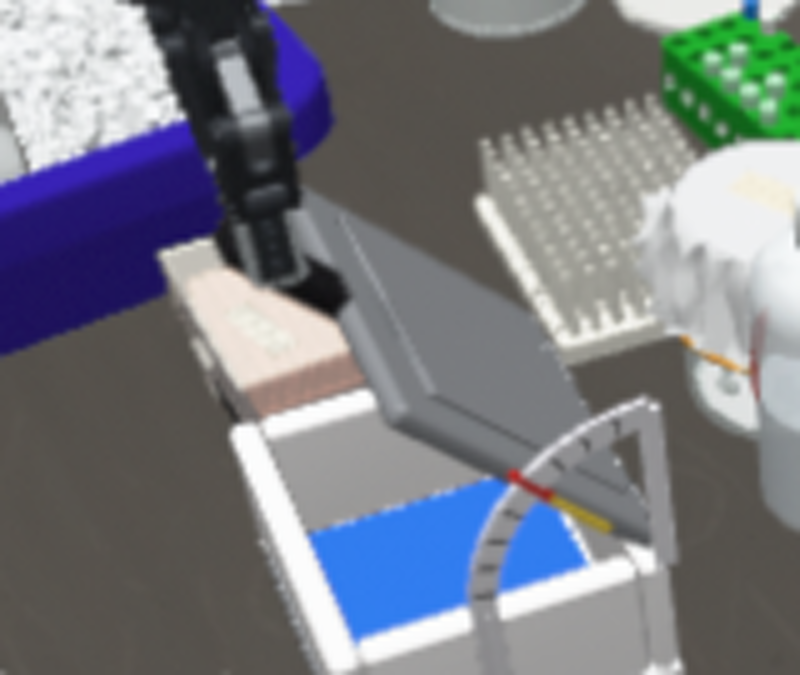

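View pics/s14q.png

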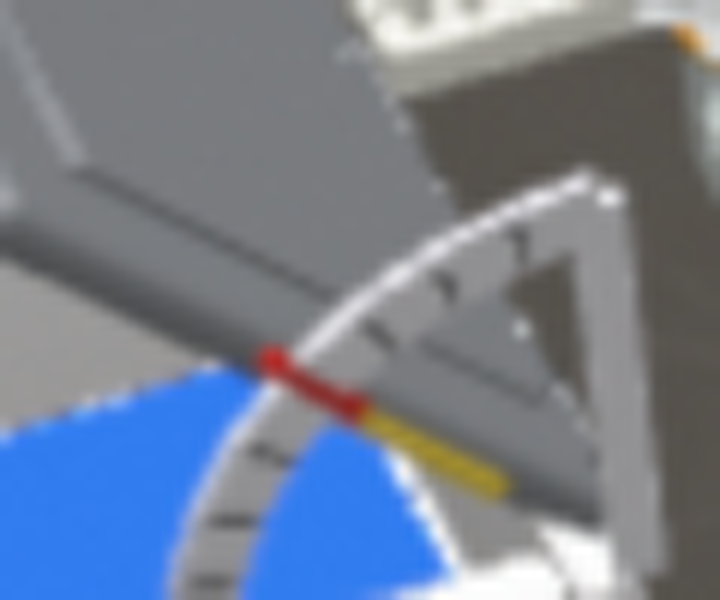

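View pics/wrist14.png

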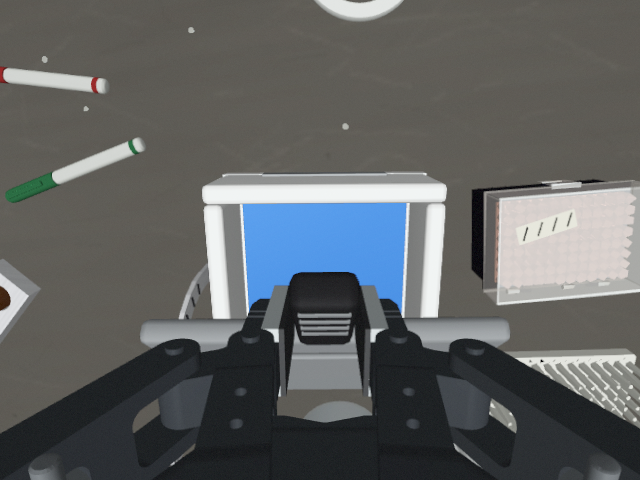

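```bash
python3 -m pendant '[{"x":0,"y":0,"z":0,"roll":0},{"x":0,"y":0,"z":0,"roll":0},{"x":0,"y":0,"z":0,"roll":0},{"x":0,"y":0,"z":0,"roll":0},{"x":0,"y":0,"z":0,"roll":0}]'
python3 -c "
from h import *
np.set_printoptions(precision=4,suppress=True)
c=grab('scene'); zoom(c,260,240,360,320,7,'pics/s15z.png')
uv=[(u,v) for u in range(206,222,2) for v in range(130,146,2)]
P=ondepth(c,uv); m=P.mean(0); n=np.linalg.svd(P-m)[2][2]; n*=np.sign(n[2]); print('lid normal',n,'tilt',np.degrees(np.arccos(n[2])),'resid',np.std((P-m)@n),m)
s=sensors.observe(); print(s['time_s'],s['tcp_pos'],s['ft_force'],s['opening'],abs(s['joint_vel']).max())
print(ondepth(c,[(260+215/7,240+240/7),(260+412/7,240+290/7)]))
"
```

```text
time_s: 15.6
tcp_pos: [0.5138, 0.2269, 0.2227]
eef_rot: [0.065, 0.998, 0.0, 0.0]
ft_force: [3.0, 1.2, -8.5]
opening: 0.0229
lid normal [ 0.6861 -0.0921  0.7217] tilt 43.80633120497204 resid 0.001102657684761082 [0.5586 0.2013 0.1826]
15.65 [0.5138 0.2269 0.2227] [ 3.685   0.9963 -8.6879] 0.022943164313903523 0.002543978765953383
[[ 0.56   -0.0911  0.0566]
 [ 0.596  -0.132   0.0552]]
```

View pics/s15z.png

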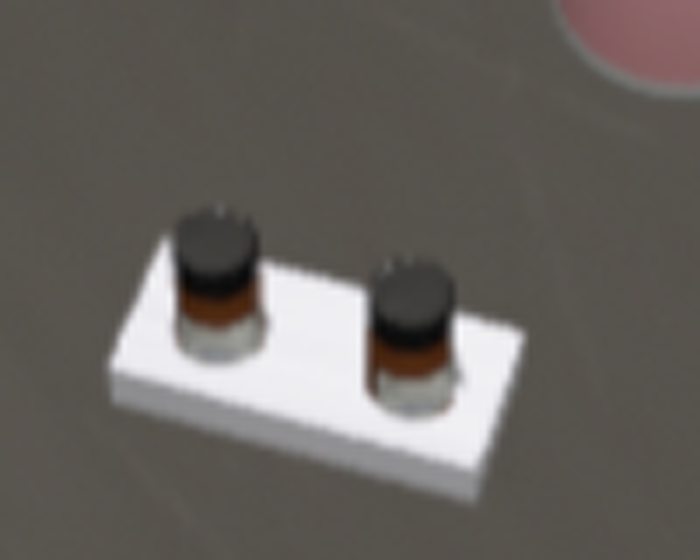

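```bash
python3 -c "
from h import *
np.set_printoptions(precision=4,suppress=True)
cs=[grab('scene'),grab('top')]
pickle.dump(cs,open('c16.pkl','wb'))
cv2.imwrite('pics/top16.png',cv2.resize(cs[1]['pixels'][200:330,140:270],None,fx=4.5,fy=4.5))
c=cs[0]
poly=np.array([(200,120),(203,117),(235,135),(252,150),(245,158),(217,148)])
m=np.zeros((480,640),np.uint8); cv2.fillPoly(m,[poly],255)
v,u=np.nonzero(m); P=ondepth(c,list(zip(u,v)))
g=P[(P[:,2]>.08)]
for _ in range(5):
  mm=np.median(g,0); mm=g.mean(0); n=np.linalg.svd(g-mm)[2][2]; n*=np.sign(n[2]); r=(g-mm)@n; g=g[abs(r)<max(.0015,2*r.std())] if _<4 else g
print(len(P),len(g),n,np.degrees(np.arccos(n[2])),r.std(),g.min(0),g.max(0))
"
```

```text
889 748 [ 0.7381 -0.0964  0.6678] 48.10469703190819 0.0006339468818967253 [0.5484 0.1588 0.1104] [0.631  0.2767 0.1913]
```

View pics/top16.png

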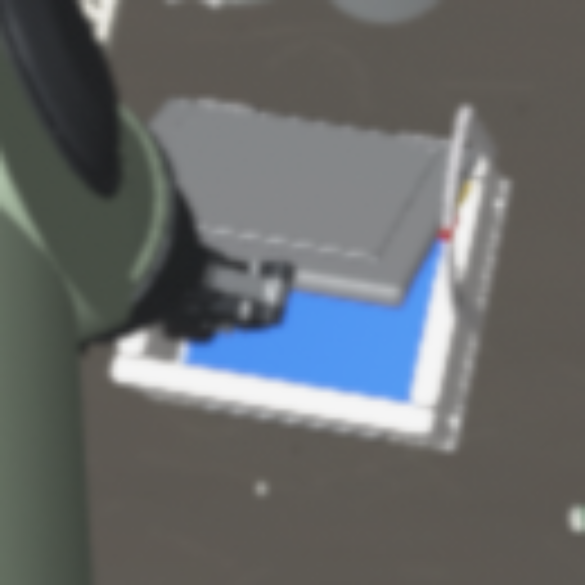

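```bash
python3 -c "
from h import *
np.set_printoptions(precision=4,suppress=True)
c=load('scene14')
y=np.array([.13,.9915,0]);y/=np.linalg.norm(y);b=np.array([y[1],-y[0],0])
q=lambda p:[(210+(a+.5)/12-.5,135+(d+.5)/12-.5) for a,d in p]
for nm,pts,off in (('yellow',[(365,415),(505,487)],0),('red',[(270,360),(358,408)],-.006)):
  p0=np.array([.4755,.149,0])+y*off
  d,t=rays(c,q(pts)); X=t+d*(((p0-t)@y)/(d@y))[:,None]
  h=(X-p0)@b; print(nm,X,h,'angle',np.degrees(np.arctan2(X[0,2]-X[1,2],h[1]-h[0])))
  # angle about hinge: b coord .147, z .09
  print(np.degrees(np.arctan2(X[:,2]-.09,.147-h)), np.hypot(X[:,2]-.09,.147-h))
"
```

```text
yellow [[0.5793 0.1354 0.1362]
 [0.6012 0.1325 0.111 ]] [0.1047 0.1268] angle 48.683416326618186
[47.5092 46.1589] [0.0626 0.0291]
red [[0.5633 0.1314 0.1591]
 [0.5762 0.1297 0.1436]] [0.0893 0.1024] angle 49.88867748897665
[50.1234 50.1917] [0.09   0.0697]
```

```bash
python3 -m pendant '[{"x":-0.0015,"y":0,"z":-0.0012,"roll":0},{"x":-0.003,"y":0,"z":-0.0024,"roll":0},{"x":-0.003,"y":0,"z":-0.0024,"roll":0},{"x":-0.003,"y":0,"z":-0.0024,"roll":0},{"x":-0.003,"y":0,"z":-0.0024,"roll":0},{"x":-0.003,"y":0,"z":-0.0024,"roll":0},{"x":-0.003,"y":0,"z":-0.0024,"roll":0}]'
python3 -c "
from h import *
np.set_printoptions(precision=4,suppress=True)
c=grab('scene')
zoom(c,210,135,270,185,12,'pics/s17q.png')
poly=np.array([(200,120),(203,117),(235,135),(252,150),(245,158),(217,148)])
m=np.zeros((480,640),np.uint8); cv2.fillPoly(m,[poly],255)
v,u=np.nonzero(m); P=ondepth(c,list(zip(u,v)))
g=P[(P[:,2]>.08)]
for _ in range(5):
  mm=g.mean(0); n=np.linalg.svd(g-mm)[2][2]; n*=np.sign(n[2]); r=(g-mm)@n; g=g[abs(r)<max(.0015,2*r.std())] if _<4 else g
print(n,np.degrees(np.arccos(n[2])))
s=sensors.observe(); print(s['time_s'],s['tcp_pos'],s['ft_force'],s['opening'],abs(s['joint_vel']).max())
"
```

```text
time_s: 16.45
tcp_pos: [0.5166, 0.2266, 0.2251]
eef_rot: [0.065, 0.998, 0.0, -0.0]
ft_force: [1.0, 2.4, -7.5]
opening: 0.023
[ 0.7504 -0.0982  0.6536] 49.18650496677595
16.5 [0.5166 0.2265 0.2251] [ 0.6947  1.7537 -7.6087] 0.022805629519142803 0.0025514795529224107
```

View pics/s17q.png

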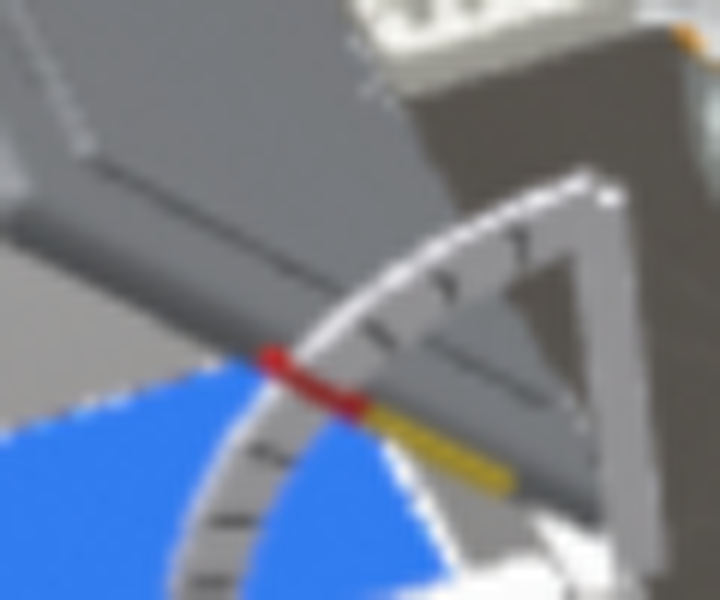

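The yellow line ends at the red mark (around 360,410), the lid is still, and the grip is firm. I'm handing in.

```bash
python3 -c "
from h import *
env.hand_in()
s=sensors.observe(); print(s['time_s'],s['tcp_pos'],s['ft_force'],s['opening'])"
```

```text
the job is handed in; nothing more can be done
the job is handed in; nothing more can be done
```

I put the amber vial in the rack's free hole and let go of it. I then gripped the lid by its tongue at 40 N, raised it to about 50° and handed the job in still holding it, at about 16.5 s of the 61 s. No verdict was reported.

- **Vials:** after release, both cap tops read about 58 mm, the seated height. The new vial was within about 2 mm of the hole centre and looked upright. While seating it I briefly pushed down with about 28 N, then backed off before opening the fingers. The scene picture with the lid raised showed both vials and the rack unchanged.
- **Lid angle:** the yellow line ends at the red 50° mark. The last depth fit of the lid gave 49.2°. Before a final nudge of about 1°, the checks had disagreed: a small depth patch gave 43.8°, a larger one 48.1°, and the yellow line's slope 48.7°. I set the small patch aside as too noisy.
- **Grip and stillness:** the fingers were closed to 23 mm on the tongue, with about 7.6 N pulling down at the wrist. Joint speeds were below 0.003 rad/s, so the lid was still.
- **Bottle and timer:** the arm never came near them. They look unmoved in the pictures, but I did not measure their positions again at the end.

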